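# Pin and hold the specimen clamp shut

## Robot

A 6-joint arm with a two-finger parallel gripper is mounted at the origin on a cart in front of the work surface, level with it; the furniture and walls round the work are solid. World frame = base frame: x ahead of the robot, y to its left, z up, the work surface at z = 0. Lengths are in m, angles in rad, forces in N, time in s.
With the tool pointing down it reaches from about 0.375 to 0.975 m from the base axis. Payload 3.8 kg.
Tool frame: the origin (TCP) lies midway between the tips of the shut fingers; the grasp point (between the pads) lies 19 mm behind it; z points along the fingers, y is the line along which they close (so a half turn about z gives the same grasp; the last joint's range is limited). The gripper opens to 85 mm and grips with 20 to 120 N. Pads are 22 mm wide; open, the fingers measure 114 mm over their backs; the gripper's body (76 mm by 85 mm) begins 54 mm behind the grasp point. The pads swing forward as they close: fully open they stand 13 mm farther back than shut.
Start: joints at [1.22, 0.264, 1.604, -0, 1.274, -0.037], TCP at [0.208, 0.642, 0.231] pointing down, gripper open.
Joint ranges: [-2.63, 2.63], [-0.94, 2.18], [0.31, 2.57], [-1.31, 4.45], [0, 2.66], [-2.55, 2.55]. Speed limits (rad/s): [2.57, 2.57, 3.14, 3.14, 3.14, 3.14].

## Interface

Orientations are given as a rotation vector (axis times angle).
In Python, from workcell import status, read_camera, workorder, masks_of gives the robot as it stands.
- The arm moves only by the tool drive_tool, never from a script. Its argument "rows" is a list of rows, each a list of 7 numbers: the turn, a rotation vector about the tool's x, y, z in degrees, then the shift along the tool's x, y, z in m, then the opening, from 0 (shut) to 1 (fully open). In form: [[ax, ay, az, tx, ty, tz, claw], ...]. A call has 1 to 8 rows; each row shifts and turns the commanded pose from where the row before left it, along the tool's axes as they then stand; what a row does not reach is not made up. A row lasts 1/12 s, in which the tool goes at most 41.7 mm and 7.16 degrees, less where a joint would pass 70% of its speed; a pose out of reach is approached as far as the arm can. A call is refused whole if a number of a shift passes 0.0417 or a number of a turn 7.16, either way. A call with a gripper value outside its range is refused whole. The fingers move at their own pace and stop on an object; "force" is the grip in N (left out, the last holds). Time passes only in rows, so rows that do not move let the fingers close. It gives the time, the measured TCP pose, the force, the opening and the grip force at its end, in the units of the state.
- status.read_state(): the state, without advancing time (a new reading comes with each control period).
- read_camera(name): name is "scene" or "top"; returns a dict with "color" (400x640x3 uint8, red, green, blue), "intrinsics" (3x3 intrinsics, pixels), "D" ([k1, k2, p1, p2, k3] as OpenCV has them; the pictures are not rectified), "world_from_camera" (4x4, takes a point from camera to world coordinates). Camera axes: x right, y up, looking along -z (the intrinsics and any distortion apply to the point x, -y, -z); pixel columns grow to the right and rows downward; lengths in m; the calibration is good to about 2 mm. A picture is of the moment at which its call begins. There is no depth.
- workorder.finish_job(): hands the job in; it is judged then, once.
Trained networks look in a picture, given as the dict that the camera call returned (one of the last four; its "shot" number tells which), for a name from the list of things; names that differ only in an ending like _2 or _b are one class to them, and where a whole thing is asked for, a point or a joint stands for the part that bears it (a point fixed in the world has none). Each returns a list of dicts, best first, with "score" (0 to 1); they miss things now and then, are a little off and sometimes report something else, mostly with a low value. They report only what shows in the picture. A call takes as long as a camera call.
- masks_of(picture, name): "mask" (400x640 bool, what is visible of it) and "bbox" ([left, top, right, bottom] in pixels, round what is visible of it).
The state is a dict: "time": time; "q": joint angles; "joint_vel": joint speeds; "joint_torque": joint torques, N m; "tool_pos": TCP position; "tcp_rot": TCP orientation; "wrist_force": force on the tool from outside, world axes, zero at the start; "torque": the same for the moment, N m; "width": opening from 0.0 (shut) to 1.0 (fully open); "grip_force": force on a finger pad.
Only numpy, scipy, OpenCV 4.12 (cv2) and the standard library are available. Lean on these libraries where they do the work, as an engineer would, in place of code of your own. Each camera call takes 0.05 s, during which the arm holds its last target. There are 200 camera calls.

## Task

Swing the hinged jaw of the specimen clamp shut on the round specimen standing in it, then take the thicker of the two pins from the pin block and push it all the way down through the lined-up holes in the lugs. The jaw still springs back by the play of the pin, so let go of the pin and finish with the gripper pinching the two jaws firmly together across their ribbed outer faces: stay like that, holding them pressed fully shut, so that I can tighten the hinge lock screw. Leave the thin pin in its block, keep the specimen on its seat and do not disturb the hex key, the jar and the gauge block.

Things in the scene. Friction and masses are not known exactly. Their poses are not given: they have to be found in the camera images.
- clamp_base: specimen clamp: dark steel base plate 94 x 128 x 12 mm (x, y, z), fixed on the mat. Origin: centre of its underside, z up. The two bright steel jaws stand between z = 20 and 50 mm and meet in the plane x = 0; free space under the moving jaw down to the plate at z = 12. Vertical hinge axis at (x, y) = (0, -40) mm, pin lugs at (0, 40), specimen at (0, 0).
- fixed_jaw: fixed jaw with a V notch, on the +x side, part of the base; same origin and axes as clamp_base. Its block reaches from y = -28 to 28 mm, its ribbed outer face is at x = 25 mm. With the jaw shut the pair is 49 mm wide, to be pinched along x.
- moving_jaw: moving jaw, bright steel block 24 x 56 x 30 mm with one lug and a brass sprung pad that presses the specimen into the V. When shut its frame is that of clamp_base, its block reaches from y = -28 to 28 mm and its ribbed outer face is at x = -24 mm; it turns about the hinge axis at its own (0, -40) mm.
- jaw_hinge (a joint): moving jaw, rad: 0 shut, opens counter-clockwise seen from above (free end towards -x) up to 1.7. Stiff (0.09 Nm): stays where left. In the last 0.04 rad the pad pushes back (7 N when shut): pushed shut and let go it springs to 0.01 to 0.03, its lug hole 1 to 2.5 mm off, and the pin's tapered nose draws it in. With the pin home it rests at 0.01 to 0.02 until pressed.
- push_face (a point): point on the outer face of the moving jaw, 58 mm from the hinge axis along the jaw and 35 mm above the underside of the base: a place to push the jaw shut with closed fingers. Axes as moving_jaw; the face looks to this -x.
- lug_hole (a point): centre of the upper mouth of the pin holes, on top of the lugs (z = 50 mm, y = +40 mm in the clamp's frame). The vertical holes have 11 mm diameter: two lugs of the fixed jaw (outer diameter 24 mm) with the lug of the moving jaw between them.
- seat (a point): centre of the seat the specimen stands on, 36 mm above the underside of the base
- specimen: round mounted specimen, black, 25 mm diameter, 18 mm tall, standing on the seat in the V notch, its top 54 mm above the underside of the base. Origin: centre of its underside
- lock_pin: the thicker pin, bright steel: shank 9.4 mm diameter, 36 mm long, nose tapered over the lowest 9 mm; flange of 22 mm diameter; knurled round head of 18 mm diameter, 40 to 56 mm above the tip, to grip it by. Origin: centre of the tip, z up to the head. Stands in the pin block, flange on its top. Home: flange on the lug, origin 36 mm below lug_hole.
- thin_pin: the thin pin, which is not wanted: shank 6 mm, flange 16 mm, head 12 mm diameter and up to 50 mm above the tip. Origin: centre of the tip. It stands in the other hole of the pin block.
- pin_block: aluminium pin block 36 x 104 x 40 mm (x, y, z), fixed, with two vertical 11 mm holes at y = -30 and +30 mm, one pin in each; either pin may be in either hole. Origin: centre of the underside.
- hex_key: 6 mm hex key, black, 37 x 98 x 7 mm, lying on the mat
- jar: white jar with a blue screw cap, 50 mm diameter, 52 mm tall
- gauge_block: steel gauge block 9 x 30 x 25 mm, standing on its narrow side

How it is judged:
On the way, in this order (a step that is already met when the one before it is completed fails the run):
1. the jaw is swung shut on the specimen (hinge under 0.06 rad) (value of joint jaw_hinge below 0.06 rad), for 0.2 s.
2. the thick pin is pushed home through all three lugs (z of lock_pin in the frame of lug_hole below -0.034 m and horizontal distance between lock_pin and lug_hole below 0.003 m and angle between lock_pin's own z axis and vertical below 0.08 rad and value of joint jaw_hinge below 0.035 rad), for 0.2 s.
At the end, for the whole second after the job is handed in: Finishes holding: fingers press both jaws with over 5 N each, hinge under 0.008 rad; thick pin untouched and home (2 mm of full depth, 3 mm of the hole's centre, 0.08 rad of upright); specimen upright (0.1 rad) on its seat, within 4 mm of its centre and 3 mm of its height (contact force between the fingers and moving_jaw above 5 N and contact force between the fingers and fixed_jaw above 5 N and value of joint jaw_hinge below 0.008 rad and z of lock_pin in the frame of lug_hole below -0.034 m and horizontal distance between lock_pin and lug_hole below 0.003 m and angle between lock_pin's own z axis and vertical below 0.08 rad and contact force between the arm and lock_pin below 0.5 N and horizontal distance between specimen and seat below 0.004 m and z of specimen in the frame of seat below 0.003 m and angle between specimen's own z axis and vertical below 0.1 rad); the arm keeps its last pose, push and grip.
It fails at once if the thin pin is disturbed (moved more than 20 mm) (distance of thin_pin from where it was at the start of the episode above 0.02 m).
It fails at once if the specimen leaves its seat (distance between specimen and seat above 0.012 m).
It fails at once if the hex key, jar or gauge block is disturbed (moved more than 20 mm) (distance of any of hex_key, jar, gauge_block from where it was at the start of the episode above 0.02 m).
It also fails if it takes over 56 s, if anything falls off the work surface, if the arm or the gripper's body presses on something with over 40 N, if the wrist force passes 120 N, or if a joint passes its speed limit or range.

## Working session

There is one attempt and no reset: what is moved stays moved. The work goes in short steps, Python scripts to look and compute and a tool call to move; the robot and the scene stay as the last step left them, time stands still between calls to the robot, and variables do not carry over. Pictures are saved under pics/ and viewed, at most 10 in all, crops included, and the job is handed in when it is done.

Besides the shell and the picture viewer there is one more tool, called in YAML: its name, and indented under it one key for each argument. drive_tool: Moves the arm, as the interface text tells. Its arguments: {"type":"object","properties":{"rows":{"type":"array"},"force":{"type":"number"}},"required":["rows"]}

```bash
mkdir -p pics; ls; cat > h.py <<'E'
import numpy as np, cv2
from workcell import status, read_camera, workorder, masks_of
from scipy.spatial.transform import Rotation as R
def ray(p,uv):
    q=cv2.undistortPoints(np.array([[uv]],float),np.array(p["intrinsics"]),np.array(p["D"]))[0,0]
    T=np.array(p["world_from_camera"]); d=T[:3,:3]@np.array([q[0],-q[1],-1]); return T[:3,3],d
def atz(p,uv,z):
    o,d=ray(p,uv); return o+d*(z-o[2])/d[2]
def proj(p,X):
    T=np.array(p["world_from_camera"]); c=(np.atleast_2d(X)-T[:3,3])@T[:3,:3]
    c=c*[1,-1,-1]
    return cv2.projectPoints(c,np.zeros(3),np.zeros(3),np.array(p["intrinsics"]),np.array(p["D"]))[0][:,0]
E
python3 - <<'E'
from h import *
print(status.read_state())
for n in("top","scene"):
    p=read_camera(n); cv2.imwrite(f"pics/{n}0.png",p["color"][:,:,::-1]); print(n,np.round(p["world_from_camera"],3).tolist(),np.round(p["intrinsics"],1).tolist())
    for k in("clamp_base","fixed_jaw","moving_jaw","specimen","lock_pin","thin_pin","pin_block","hex_key","jar","gauge_block"):
        for m in masks_of(p,k)[:2]:
            ys,xs=np.nonzero(m["mask"]); c=(xs.mean(),ys.mean()); print(k,round(m["score"],2),np.round(m["bbox"]),np.round(c,1),np.round(atz(p,c,0.05),3)[:2])
E
```

```text
pics
{'time': 0.0, 'q': array([ 1.22011200e+00,  2.64762252e-01,  1.60540197e+00,  5.24422147e-06,
        1.27371299e+00, -3.69133093e-02]), 'joint_vel': array([-0.0001014 ,  0.00045583, -0.0009986 , -0.00134023, -0.00035777,
       -0.00082722]), 'joint_torque': array([-2.22904317e-03, -5.15142560e+01, -3.67301023e+01, -3.84473915e-04,
        1.36373556e-02,  3.71565946e-06]), 'tool_pos': array([0.20808803, 0.64133646, 0.22994081]), 'tcp_rot': array([-0.49078357, -3.10256802,  0.00351937]), 'wrist_force': array([-0.75051654,  0.02368228,  0.29511629]), 'torque': array([-0.03783203, -0.03259503,  0.05222846]), 'grip_force': 0.0, 'width': 0.9967064266701068}
top [[-0.009, 0.994, -0.112, 0.419], [-1.0, -0.006, 0.03, 0.106], [0.029, 0.112, 0.993, 0.954], [0.0, 0.0, 0.0, 1.0]] [[384.0, 0.0, 317.7], [0.0, 384.0, 205.1], [0.0, 0.0, 1.0]]
clamp_base 0.78 [300. 193. 354. 244.] [328.2 215.1] [0.497 0.054]
fixed_jaw 0.92 [310. 200. 351. 217.] [329.1 208.7] [0.512 0.052]
moving_jaw 0.63 [320. 222. 349. 242.] [332.8 231.6] [0.458 0.044]
specimen 0.44 [327. 208. 333. 219.] [329.7 212.4] [0.503 
[... 894 characters left out ...]
oving_jaw 0.46 [257. 237. 277. 272.] [270.1 252.4] [0.379 0.07 ]
specimen 0.65 [321. 220. 335. 234.] [326.8 228.3] [0.506 0.05 ]
specimen 0.28 [296. 207. 365. 269.] [326.  240.1] [0.486 0.027]
lock_pin 0.43 [269. 153. 279. 167.] [274.9 158.9] [0.532 0.296]
thin_pin 0.6 [281. 170. 286. 181.] [283.5 175.9] [0.517 0.234]
thin_pin 0.5 [295. 231. 336. 257.] [313.8 244.9] [0.459 0.032]
pin_block 0.91 [266. 158. 292. 196.] [281.5 177.6] [0.51  0.232]
hex_key 0.69 [296. 211. 362. 273.] [326.3 240.1] [0.487 0.026]
hex_key 0.65 [256. 235. 280. 277.] [269.7 250.3] [0.381 0.075]
jar 0.95 [370. 159. 393. 192.] [381.6 174.5] [0.703 0.097]
gauge_block 0.4 [422. 258. 430. 277.] [427.4 267. ] [ 0.604 -0.142]
```

```bash
python3 - <<'E'
import cv2,numpy as np
t=cv2.imread("pics/top0.png")[180:280,210:370]; s=cv2.imread("pics/scene0.png")[145:285,245:375]
cv2.imwrite("pics/t0c.png",cv2.resize(t,None,fx=5,fy=5,interpolation=cv2.INTER_CUBIC))
cv2.imwrite("pics/s0c.png",cv2.resize(s,None,fx=4.2,fy=4.2,interpolation=cv2.INTER_CUBIC))
E
```

```text
(no output)
```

View pics/t0c.png

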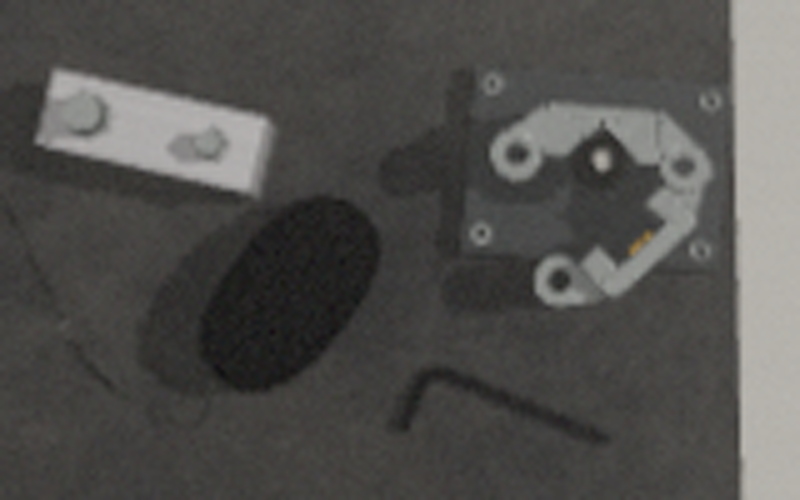

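View pics/s0c.png

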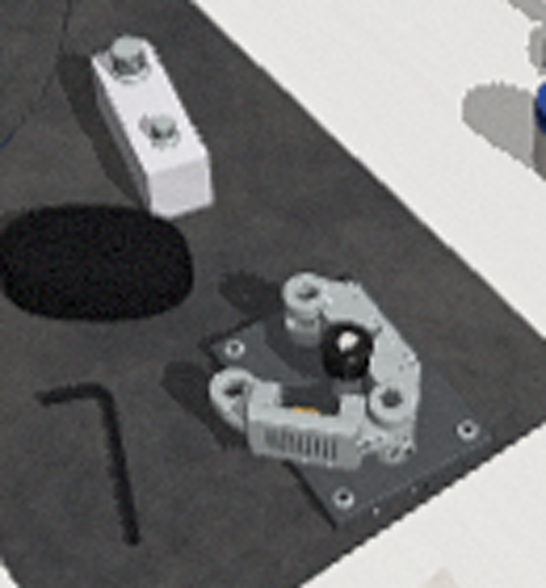

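View pics/scene0.png

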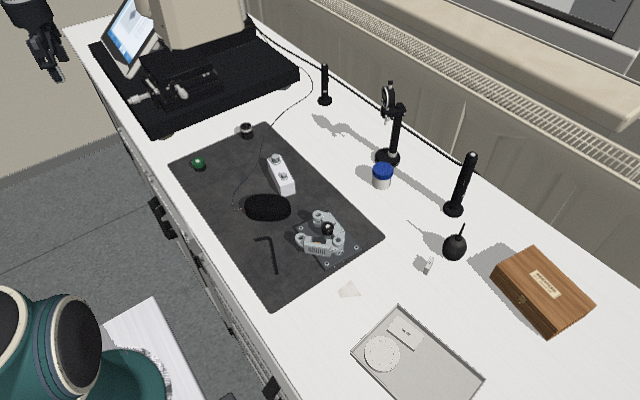

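```bash
cat > fit.py <<'E'
from h import *
from scipy.optimize import least_squares
t=read_camera("top"); s=read_camera("scene")
ft=lambda u,v:np.array([210+(u-2)/5,180+(v-2)/5]); fs=lambda u,v:np.array([245+(u-1.6)/4.2,145+(v-1.6)/4.2])
def W(x,y,th,P): c,n=np.cos(th),np.sin(th); P=np.array(P,float); return P@np.array([[c,n,0],[-n,c,0],[0,0,1]])+[x,y,0]
def res(v):
    x,y,th,a,b,ph,zl,ox,oy=v
    tp=np.array([[0,.04,.05],[0,-.04,.05],[a,b,.012],[a,-b,.012],[-a,-b,.012],[-a,b,.012],[-.08*np.sin(ph),-.04+.08*np.cos(ph),zl]])
    mt=np.array([ft(*q) for q in[(516,153),(683,163),(492,84),(711,101),(700,250),(480,233),(560,279)]])
    sp=tp[[0,1,5,3,4,6]]; ms=np.array([fs(*q) for q in[(305,293),(390,399),(234,348),(467,429),(344,497),(236,390)]])
    return np.r_[(proj(t,W(x,y,th,tp))-mt).ravel(),(proj(s,W(x,y,th,sp))+[ox,oy]-ms).ravel(),(zl-.038)*100, .3*ox,.3*oy]
r=least_squares(res,[.5,.05,0,.04,.055,.9,.04,0,0]); print("clamp x y th a b open z o",np.round(r.x,4)); print(np.round(r.fun,1))
x,y,th=r.x[:3]
for n,P in dict(lug=[0,.04,.05],hinge=[0,-.04,.05],spec=[0,0,.036]).items(): print(n,np.round(W(x,y,th,[P])[0],4))
# pin block: top face corners
ct=[(52,68),(273,122),(255,194),(37,143)]
C=np.array([atz(t,ft(*q),.04) for q in ct]); print(np.round(C,4)); print("block",C.mean(0), )
print("thick top",atz(t,ft(85,114),.06),"thin top",atz(t,ft(210,143),.054))
print("scene thick",atz(s,fs(128,50)-r.x[7:],.06),"thin",atz(s,fs(160,125)-r.x[7:],.054))
e=C[0]+C[3]-C[1]-C[2]; print("yaw",np.arctan2(-e[0],e[1]),np.linalg.norm(e)/2)
E
python3 fit.py
```

```text
clamp x y th a b open z o [ 0.5056  0.0505 -0.0787  0.0369  0.0541  0.8061  0.0363  0.7404 -1.5029]
[ 0.  -0.1  0.3  0.3 -0.1  0.  -0.3 -0.2  0.1 -0.3  0.1 -0.  -0.3  0.
  0.1 -0.4  0.4  0.1 -0.   0.1  0.1  0.2 -0.   0.2 -0.6 -0.  -0.2  0.2
 -0.5]
lug [0.5087 0.0903 0.05  ]
hinge [0.5024 0.0106 0.05  ]
spec [0.5056 0.0505 0.036 ]
[[0.5518 0.3121 0.04  ]
 [0.5251 0.2062 0.04  ]
 [0.4907 0.2145 0.04  ]
 [0.5157 0.3185 0.04  ]]
block [0.52081948 0.26283797 0.04      ]
thick top [0.52706156 0.29173375 0.06      ] thin top [0.51373171 0.23414992 0.054     ]
scene thick [0.52736007 0.28971134 0.06      ] thin [0.51203641 0.23270529 0.054     ]
yaw -0.24137487215603465 0.10804689569171479
```

drive_tool:
  rows:
    - [0,0,7,0,0,0,0]
    - [0,0,7,0,0,0,0]
    - [0,0,7,0,0,0,0]
    - [0,0,7,0,0,0,0]
    - [0,0,7,0,0,0,0]
    - [0,0,7,0,0,0,0]
    - [0,0,7,0,0,0,0]
    - [0,0,7,0,0,0,0]

```text
time: 1.87
tool_pos: [0.2083, 0.642, 0.2313]
tcp_rot: [1.898, 2.504, -0.0]
wrist_force: [0.1, 0.7, -0.8]
width: -0.003
grip_force: 0.0
```

drive_tool:
  rows:
    - [0,0,7,0,0,0,0]
    - [0,0,7,0,0,0,0]
    - [0,0,6.6,0,0,0,0]
    - [0,0,0,0,0,0,0]

```text
time: 2.2
tool_pos: [0.2084, 0.642, 0.2313]
tcp_rot: [2.311, 2.128, -0.0]
wrist_force: [0.5, -0.3, -0.6]
width: 0.003
grip_force: 0.0
```

```bash
cat >> h.py <<'E'
CO=np.array([.5056,.0505,0]);CY=-.0787
def tool(target_clamp=None):
    s=status.read_state(); Rm=R.from_rotvec(s["tcp_rot"]).as_matrix(); C=R.from_rotvec([0,0,CY]).as_matrix()
    print("t",round(s["time"],2),"clamp-frame tcp mm",np.round(C.T@(s["tool_pos"]-CO)*1e3,1),"w",round(s["width"],3),"F",np.round(C.T@s["wrist_force"],1),"grip",round(s["grip_force"],1),"q",np.round(s["q"],2))
    E=np.column_stack([C[:,1],C[:,0],-C[:,2]]); print("turn needed (tool deg)",np.round(np.degrees(R.from_matrix(Rm.T@E).as_rotvec()),2))
    if target_clamp is not None: print("shift tool m",np.round(Rm.T@(CO+C@np.array(target_clamp)/1e3-s["tool_pos"]),4))
E
python3 -c "
from h import *
tool([-81,-41,150])"
```

```text
t 2.2 clamp-frame tcp mm [-342.8  566.3  231.3] w 0.003 F [ 0.5 -0.3 -0.6] grip 0.0 q [ 1.22  0.26  1.6  -0.    1.27  1.3 ]
turn needed (tool deg) [ 0.    0.   -0.23]
shift tool m [-0.6063  0.2643  0.0813]
```

drive_tool:
  rows:
    - [0,0,0,-0.0379,0.0165,0,0]
    - [0,0,0,-0.0379,0.0165,0,0]
    - [0,0,0,-0.0379,0.0165,0,0]
    - [0,0,0,-0.0379,0.0165,0,0]
    - [0,0,0,-0.0379,0.0165,0,0]
    - [0,0,0,-0.0379,0.0165,0,0]
    - [0,0,0,-0.0379,0.0165,0,0]
    - [0,0,0,-0.0379,0.0165,0,0]

```text
time: 2.87
tool_pos: [0.3159, 0.3275, 0.2315]
tcp_rot: [2.303, 2.136, 0.001]
wrist_force: [0.8, -0.6, -0.3]
width: 0.003
grip_force: 0.0
```

drive_tool:
  rows:
    - [0,0,0,-0.0379,0.0165,0,0]
    - [0,0,0,-0.0379,0.0165,0,0]
    - [0,0,0,-0.0379,0.0165,0,0]
    - [0,0,0,-0.0379,0.0165,0,0]
    - [0,0,0,-0.0379,0.0165,0,0]
    - [0,0,0,-0.0379,0.0165,0,0]
    - [0,0,0,-0.0379,0.0165,0,0]
    - [0,0,0,-0.0379,0.0165,0,0]

```text
time: 3.53
tool_pos: [0.4234, 0.0144, 0.2319]
tcp_rot: [2.304, 2.134, 0.002]
wrist_force: [0.9, 0.0, 0.2]
width: 0.001
grip_force: 0.0
```

```bash
python3 -c "
from h import *
tool([-81,-41,28])"
```

```text
t 3.53 clamp-frame tcp mm [-79.2 -42.4 231.9] w 0.001 F [0.9 0.1 0.2] grip 0.0 q [-0.02 -0.23  2.11  0.    1.27  0.05]
turn needed (tool deg) [ 0.1  -0.01  0.13]
shift tool m [ 0.0014 -0.0022  0.2038]
```

drive_tool:
  rows:
    - [0,0,0,0,-0.004,0.036,0]
    - [0,0,0,0,0,0.036,0]
    - [0,0,0,0,0,0.036,0]
    - [0,0,0,0,0,0.036,0]
    - [0,0,0,0,0,0.03,0]
    - [0,0,0,0,0,0.02,0]
    - [0,0,0,0,0,0.009,0]
    - [0,0,0,0,0,0,0]

```text
time: 4.2
tool_pos: [0.417, 0.0168, 0.0263]
tcp_rot: [-2.304, -2.131, 0.005]
wrist_force: [-0.5, 0.4, 0.4]
width: -0.003
grip_force: 0.0
```

```bash
python3 - <<'E'
from h import *
tool([-71,-30,28])
p=read_camera("scene");c=p["color"][:,:,::-1][145:285,245:375]; cv2.imwrite("pics/s1.png",cv2.resize(c,None,fx=4.2,fy=4.2,interpolation=cv2.INTER_CUBIC))
E
```

```text
t 4.2 clamp-frame tcp mm [-85.7 -40.5  26.3] w -0.003 F [-0.5  0.3  0.4] grip 0.0 q [-0.02  0.01  2.31 -0.    0.82  0.06]
turn needed (tool deg) [-0.27  0.02  0.05]
shift tool m [ 0.0105  0.0147 -0.0018]
```

View pics/s1.png

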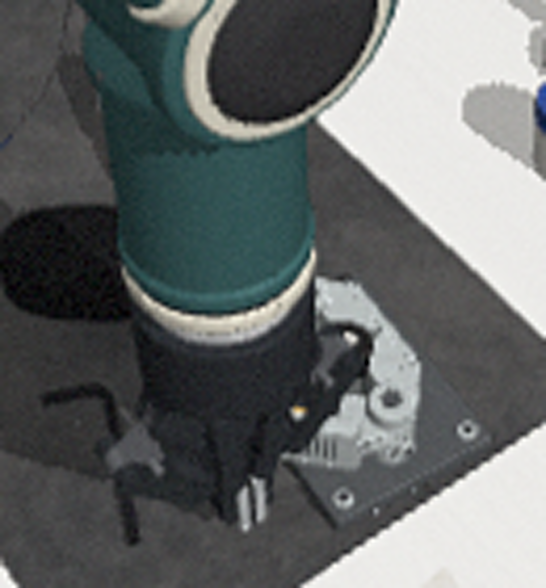

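drive_tool:
  rows:
    - [0,0,0,0.005,0.007,-0.002,0]
    - [0,0,0,0.006,0.008,0,0]
    - [0,0,0,0.009,0.003,0,0]
    - [0,0,0,0.009,0.003,0,0]
    - [0,0,0,0.009,0.004,0,0]
    - [0,0,0,0.006,0.005,0,0]
    - [0,0,0,0.005,0.006,0,0]
    - [0,0,0,0,0,0,0]

```text
time: 4.92
tool_pos: [0.4607, 0.0641, 0.0307]
tcp_rot: [2.307, 2.132, 0.003]
wrist_force: [0.6, -0.3, 0.1]
width: 0.002
grip_force: 0.0
```

```bash
python3 -c "
from h import *
tool([-38.5,18,28])"
```

```text
t 4.92 clamp-frame tcp mm [-45.8  10.1  30.7] w 0.002 F [ 0.7 -0.3  0.1] grip 0.0 q [0.08 0.09 2.22 0.   0.83 0.16]
turn needed (tool deg) [ 0.1  -0.05 -0.  ]
shift tool m [0.0079 0.0073 0.0027]
```

drive_tool:
  rows:
    - [0,0,0,0.004,0.003,0,0]
    - [0,0,0,0.003,0.003,0,0]
    - [0,0,0,0,0.002,0,0]
    - [0,0,0,0,0,0,0]

```text
time: 5.25
tool_pos: [0.4675, 0.0693, 0.0301]
tcp_rot: [-2.308, -2.13, 0.0]
wrist_force: [-0.7, 0.4, -0.2]
width: 0.0
grip_force: 0.3
```

```bash
python3 - <<'E'
from h import *
tool()
p=read_camera("top");c=p["color"][:,:,::-1][180:280,210:370]; cv2.imwrite("pics/t2.png",cv2.resize(c,None,fx=5,fy=5,interpolation=cv2.INTER_CUBIC))
p=read_camera("scene")
for m in masks_of(p,"moving_jaw")[:1]: print(m["score"],m["bbox"])
E
```

```text
t 5.25 clamp-frame tcp mm [-39.4  15.8  30.1] w 0.0 F [-0.7  0.4 -0.2] grip 0.3 q [0.09 0.11 2.2  0.   0.83 0.17]
turn needed (tool deg) [-0.02 -0.02 -0.08]
0.69 [317.4, 222.8, 336.8, 247.6]
```

View pics/t2.png

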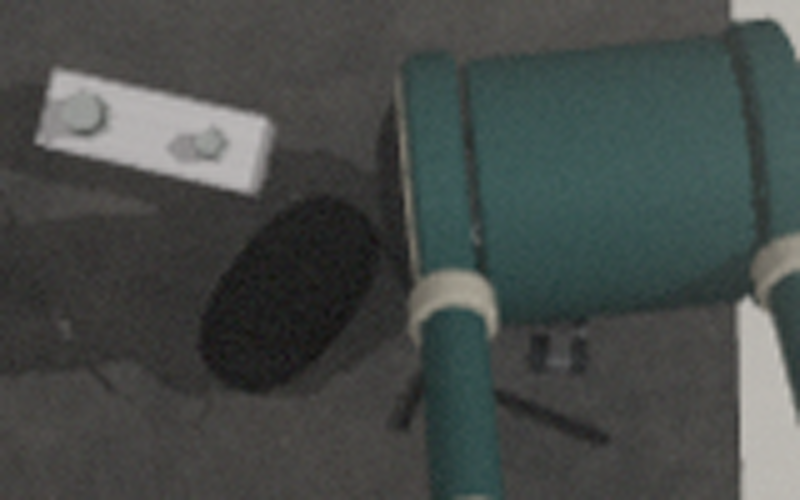

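drive_tool:
  rows:
    - [0,0,0,0,0.003,0,0]
    - [0,0,0,0,0.002,0,0]
    - [0,0,0,0,0,0,0]

```text
time: 5.65
tool_pos: [0.469, 0.0689, 0.0297]
tcp_rot: [-2.305, -2.126, 0.008]
wrist_force: [-11.0, 2.8, 7.5]
width: -0.001
grip_force: 5.3
```

drive_tool:
  rows:
    - [0,0,0,0,0.002,0,0]
    - [0,0,0,0,0.002,0,0]
    - [0,0,0,0,0,0,0]

```text
time: 5.9
tool_pos: [0.469, 0.0687, 0.029]
tcp_rot: [-2.301, -2.122, 0.018]
wrist_force: [-20.1, 3.8, 15.6]
width: -0.004
grip_force: 10.3
```

drive_tool:
  rows:
    - [0,0,0,0,-0.01,0,0]
    - [0,0,0,0,-0.012,-0.01,0]
    - [0,0,0,0,0,-0.036,0.5]
    - [0,0,0,0,0,-0.04,0.5]
    - [0,0,0,0,0,0,0.5]

```text
time: 6.32
tool_pos: [0.4607, 0.0705, 0.1241]
tcp_rot: [2.302, 2.125, 0.018]
wrist_force: [2.9, -0.2, 1.6]
width: 0.42
grip_force: 0.0
```

```bash
python3 -c "
from h import *
C=R.from_rotvec([0,0,CY]).as_matrix()
P=(C.T@(np.array([.5272,.2915,.12])-CO)*1e3); print(P); tool(P)"
```

```text
[  2.58601558 241.95221124 120.        ]
t 6.32 clamp-frame tcp mm [-46.4  16.5 124.1] w 0.42 F [3.  0.  1.6] grip 0.0 q [ 0.1  -0.05  2.16 -0.    1.02  0.18]
turn needed (tool deg) [ 0.84 -0.13 -0.07]
shift tool m [0.2255 0.0486 0.0053]
```

drive_tool:
  rows:
    - [0,0,0,0.0322,0.007,0,0.5]
    - [0,0,0,0.0322,0.007,0,0.5]
    - [0,0,0,0.0322,0.007,0,0.5]
    - [0,0,0,0.0322,0.007,0,0.5]
    - [0,0,0,0.0322,0.007,0,0.5]
    - [0,0,0,0.0322,0.007,0,0.5]
    - [0,0,0,0.0322,0.007,0,0.5]
    - [0,0,0,0,0,0,0.5]

```text
time: 6.98
tool_pos: [0.5242, 0.2964, 0.1172]
tcp_rot: [2.305, 2.134, 0.01]
wrist_force: [1.0, 0.7, 1.2]
width: 0.5
grip_force: 0.0
```

```bash
python3 - <<'E'
from h import *
tool([2.6,242,46])
p=read_camera("scene");c=p["color"][:,:,::-1][140:280,230:380]; cv2.imwrite("pics/s3.png",cv2.resize(c,None,fx=4,fy=4,interpolation=cv2.INTER_CUBIC))
E
```

```text
t 6.98 clamp-frame tcp mm [ -0.8 246.6 117.2] w 0.5 F [1.  0.8 1.2] grip 0.0 q [0.47 0.22 1.88 0.   1.04 0.55]
turn needed (tool deg) [ 0.26 -0.26  0.08]
shift tool m [-0.0049  0.003   0.0712]
```

View pics/s3.png

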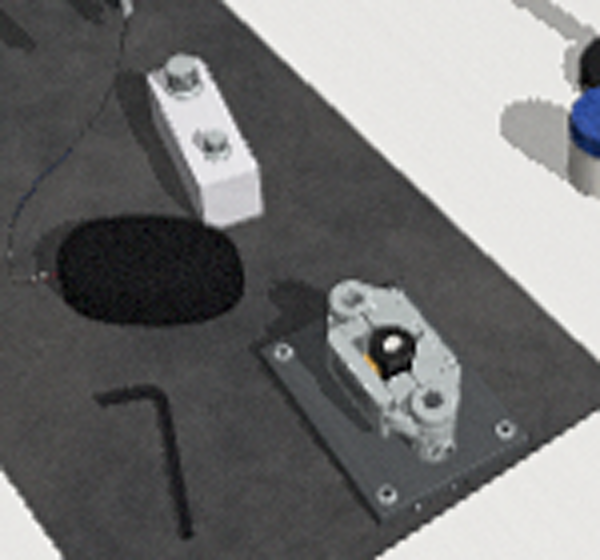

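```bash
python3 - <<'E'
from h import *
s=read_camera("scene"); t=read_camera("top")
print(proj(s,[status.read_state()["tool_pos"],[.5272,.2915,.06],[.5272,.2915,.117]]))
c=s["color"][:,:,::-1][50:200,180:340]; d=t["color"][:,:,::-1][150:250,190:350]
a=cv2.resize(c,None,fx=3,fy=3,interpolation=cv2.INTER_CUBIC); b=cv2.resize(d,(480,300),interpolation=cv2.INTER_CUBIC)
im=np.zeros((450,800,3),np.uint8); im[:,:400]=cv2.resize(a,(400,450)); im[:300,400:]=cv2.resize(b,(400,300)); cv2.imwrite("pics/s4.png",im)
E
```

```text
[[269.3037155  141.02295115]
 [273.90747598 157.65327223]
 [271.22675872 139.53659263]]
```

View pics/s4.png

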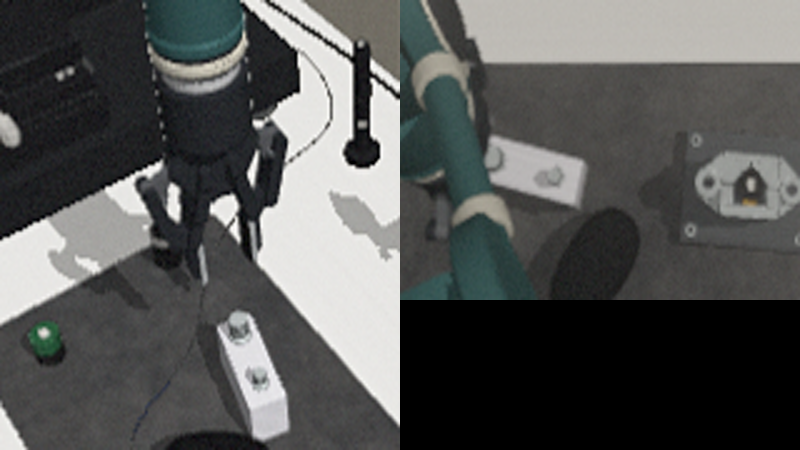

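drive_tool:
  rows:
    - [0,0,0,-0.005,0.003,0,0.5]
    - [0,0,0,0,0,0.03,0.5]
    - [0,0,0,0,0,0.025,0.5]
    - [0,0,0,0,0,0.013,0.5]
    - [0,0,0,0,0,0,0.5]

```text
time: 7.55
tool_pos: [0.5208, 0.2827, 0.0445]
tcp_rot: [-2.309, -2.128, 0.011]
wrist_force: [-0.7, -0.1, 0.3]
width: 0.499
grip_force: 0.0
```

```bash
python3 -c "
from h import *
tool([2.6,242,46])"
```

```text
t 7.55 clamp-frame tcp mm [ -3.1 232.6  44.5] w 0.499 F [-0.7 -0.2  0.3] grip 0.0 q [ 0.46  0.3   1.94 -0.    0.92  0.54]
turn needed (tool deg) [-0.37  0.23 -0.16]
shift tool m [ 0.0094  0.0056 -0.0016]
```

drive_tool:
  rows:
    - [0,0,0,0,0,0,0.5]
    - [0,0,0,0,0,0,0.5]
    - [0,0,0,0,0,0,0.5]
    - [0,0,0,0,0,0,0.5]

```text
time: 7.88
tool_pos: [0.5252, 0.2862, 0.0501]
tcp_rot: [2.308, 2.13, 0.005]
wrist_force: [-0.2, -0.1, 0.0]
width: 0.498
grip_force: 0.0
```

```bash
python3 -c "
from h import *
tool([2.6,242,46])"
```

```text
t 7.88 clamp-frame tcp mm [  1.  236.6  50.1] w 0.498 F [-0.2 -0.1  0. ] grip 0.0 q [ 0.46  0.29  1.93 -0.    0.92  0.54]
turn needed (tool deg) [ 0.15 -0.09 -0.07]
shift tool m [0.0054 0.0015 0.0041]
```

drive_tool:
  rows:
    - [0,0,0,0.0055,0.0015,0,0.5]
    - [0,0,0,0,0,0.004,0.5]
    - [0,0,0,0,0,0,0.5]
    - [0,0,0,0,0,0,0.5]
    - [0,0,0,0,0,0,0.5]

```text
time: 8.3
tool_pos: [0.5256, 0.2911, 0.044]
tcp_rot: [-2.308, -2.131, 0.001]
wrist_force: [0.3, -0.1, 0.1]
width: 0.503
grip_force: 0.0
```

drive_tool:
  rows:
    - [0,0,0,0,0,0,0.1]
    - [0,0,0,0,0,0,0.1]
    - [0,0,0,0,0,0,0.1]
    - [0,0,0,0,0,0,0.1]
    - [0,0,0,0,0,0,0.1]
    - [0,0,0,0,0,0,0.1]
  force: 50

```text
time: 8.8
tool_pos: [0.5274, 0.2913, 0.0453]
tcp_rot: [2.307, 2.13, 0.004]
wrist_force: [5.4, -1.5, 3.9]
width: 0.185
grip_force: 51.0
```

```bash
python3 -c "
from h import *
tool([2.6,242,46])"
```

```text
t 8.8 clamp-frame tcp mm [  2.8 241.8  45.3] w 0.185 F [ 5.5 -1.1  3.9] grip 51.0 q [ 0.46  0.3   1.92 -0.    0.91  0.54]
turn needed (tool deg) [ 0.17 -0.06 -0.07]
shift tool m [ 0.0002 -0.0002 -0.0007]
```

drive_tool:
  rows:
    - [0,0,0,0,0,-0.008,0.1]
    - [0,0,0,0,0,-0.015,0.1]
    - [0,0,0,0,0,-0.02,0.1]
    - [0,0,0,0,0,-0.02,0.1]
    - [0,0,0,0,0,-0.015,0.1]
    - [0,0,0,0,0,0,0.1]
    - [0,0,0,-0.015,0,0,0.1]
    - [0,0,0,-0.025,0,0,0.1]

```text
time: 9.47
tool_pos: [0.5212, 0.2517, 0.1208]
tcp_rot: [-2.305, -2.133, 0.003]
wrist_force: [-0.1, -1.2, -1.0]
width: 0.183
grip_force: 50.0
```

drive_tool:
  rows:
    - [0,0,0,-0.03,0,0,0.1]
    - [0,0,0,-0.03,-0.0015,0,0.1]
    - [0,0,0,-0.03,0,0,0.1]
    - [0,0,0,-0.03,0,0,0.1]
    - [0,0,0,-0.025,0,0,0.1]
    - [0,0,0,-0.012,0,0,0.1]
    - [0,0,0,-0.005,0,0,0.1]
    - [0,0,0,0,0,0,0.1]

```text
time: 10.13
tool_pos: [0.5069, 0.0888, 0.121]
tcp_rot: [-2.309, -2.127, 0.003]
wrist_force: [-0.6, 0.3, -0.2]
width: 0.188
grip_force: 50.0
```

drive_tool:
  rows:
    - [0,0,0,0,0,0,0.1]
    - [0,0,0,0,0,0,0.1]
    - [0,0,0,0,0,0,0.1]
    - [0,0,0,0,0,0,0.1]

```text
time: 10.47
tool_pos: [0.5083, 0.0908, 0.1223]
tcp_rot: [-2.307, -2.132, -0.0]
wrist_force: [-0.2, -0.1, -0.4]
width: 0.182
grip_force: 50.0
```

```bash
python3 - <<'E'
from h import *
tool([0.3,39.6,110])
p=read_camera("scene");c=p["color"][:,:,::-1][170:270,270:380]; a=cv2.resize(c,(480,436),interpolation=cv2.INTER_CUBIC)
cv2.imwrite("pics/s5.png",a)
for k in("lock_pin","thin_pin"):
  for m in masks_of(p,k)[:2]: print(k,m["score"],m["bbox"])
C=R.from_rotvec([0,0,CY]).as_matrix()
print("proj tip expected", proj(p,[CO+C@np.array([0.0003,.0396,.0687]),CO+C@np.array([0,.04,.05])]))
E
```

```text
t 10.47 clamp-frame tcp mm [ -0.4  40.4 122.3] w 0.182 F [-0.2 -0.2 -0.4] grip 50.0 q [0.13 0.06 2.05 0.   1.03 0.21]
turn needed (tool deg) [-0.   -0.01  0.01]
shift tool m [-0.0008  0.0007  0.0123]
lock_pin 0.54 [314.0, 182.2, 318.9, 205.6]
thin_pin 0.59 [310.0, 220.0, 334.2, 247.7]
proj tip expected [[316.61119317 209.96232965]
 [316.63527672 215.43116931]]
```

View pics/s5.png

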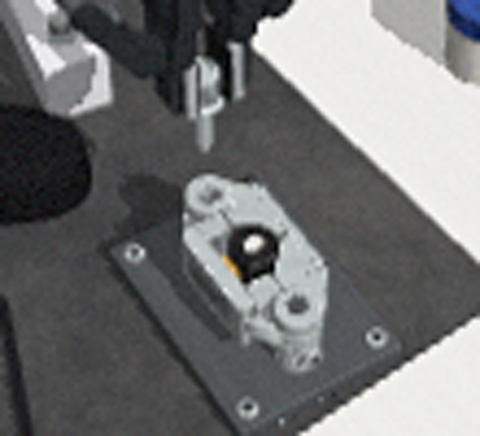

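drive_tool:
  rows:
    - [0,0,0,-0.001,0.0005,0.01,0.1]
    - [0,0,0,0,0,0.012,0.1]
    - [0,0,0,0,0,0.006,0.1]
    - [0,0,0,0,0,0,0.1]
    - [0,0,0,0,0,0,0.1]
    - [0,0,0,0,0,0.003,0.1]
    - [0,0,0,0,0,0.003,0.1]
    - [0,0,0,0,0,0,0.1]

```text
time: 11.28
tool_pos: [0.5085, 0.0888, 0.0879]
tcp_rot: [-2.308, -2.131, 0.0]
wrist_force: [0.3, -1.0, -0.1]
width: 0.184
grip_force: 50.0
```

drive_tool:
  rows:
    - [0,0,0,0,0,0.002,0.1]
    - [0,0,0,0,0,0.002,0.1]
    - [0,0,0,0,0,0.002,0.1]
    - [0,0,0,0,0,0,0.1]
    - [0,0,0,0,0,0,0.1]

```text
time: 11.7
tool_pos: [0.5085, 0.0888, 0.0821]
tcp_rot: [-2.308, -2.131, 0.0]
wrist_force: [-0.2, -0.2, -0.5]
width: 0.182
grip_force: 50.0
```

```bash
python3 -c "
from h import *
tool([0.0,40,56])"
```

```text
t 11.7 clamp-frame tcp mm [-0.1 38.4 82.1] w 0.182 F [-0.2 -0.3 -0.5] grip 50.0 q [ 0.12  0.11  2.08 -0.    0.95  0.2 ]
turn needed (tool deg) [-0.02  0.   -0.07]
shift tool m [0.0016 0.0001 0.0261]
```

drive_tool:
  rows:
    - [0,0,0,0.0012,0,0.002,0.1]
    - [0,0,0,0,0,0.002,0.1]
    - [0,0,0,0,0,0.002,0.1]
    - [0,0,0,0,0,0.002,0.1]
    - [0,0,0,0,0,0,0.1]
    - [0,0,0,0,0,0,0.1]

```text
time: 12.2
tool_pos: [0.5085, 0.0896, 0.0739]
tcp_rot: [2.308, 2.131, -0.001]
wrist_force: [0.9, -2.8, -0.8]
width: 0.184
grip_force: 50.0
```

drive_tool:
  rows:
    - [0,0,0,0,0,0.002,0.1]
    - [0,0,0,0,0,0.002,0.1]
    - [0,0,0,0,0,0.002,0.1]
    - [0,0,0,0,0,0,0.1]
    - [0,0,0,0,0,0,0.1]

```text
time: 12.62
tool_pos: [0.5082, 0.0896, 0.0677]
tcp_rot: [-2.308, -2.131, 0.002]
wrist_force: [-1.8, -4.8, -0.9]
width: 0.183
grip_force: 50.1
```

```bash
python3 -c "
from h import *
tool([0.0,40,56])"
```

```text
t 12.62 clamp-frame tcp mm [-0.5 39.2 67.7] w 0.183 F [-1.5 -4.9 -0.9] grip 50.1 q [ 0.13  0.13  2.09 -0.    0.92  0.21]
turn needed (tool deg) [-0.06  0.04 -0.06]
shift tool m [0.0008 0.0005 0.0117]
```

drive_tool:
  rows:
    - [0,0,0,-0.0007,0,0.002,0.1]
    - [0,0,0,0,0,0.002,0.1]
    - [0,0,0,0,0,0.002,0.1]
    - [0,0,0,0,0,0.002,0.1]
    - [0,0,0,0,0,0.001,0.1]
    - [0,0,0,0,0,0,0.1]
    - [0,0,0,0,0,0,0.1]

```text
time: 13.2
tool_pos: [0.5084, 0.0892, 0.0589]
tcp_rot: [-2.308, -2.131, 0.001]
wrist_force: [-2.3, -4.8, -1.4]
width: 0.188
grip_force: 50.1
```

drive_tool:
  rows:
    - [0,0,0,0,0,0.002,0.1]
    - [0,0,0,0,0,0.002,0.1]
    - [0,0,0,0,0,0,0.1]
    - [0,0,0,0,0,0,0.1]

```text
time: 13.53
tool_pos: [0.5087, 0.0891, 0.0555]
tcp_rot: [2.308, 2.131, -0.0]
wrist_force: [-4.3, -3.8, 3.7]
width: 0.183
grip_force: 50.7
```

```bash
python3 -c "
from h import *
tool([0.0,40,56])"
```

```text
t 13.53 clamp-frame tcp mm [ 0.1 38.8 55.5] w 0.183 F [-4.  -4.2  3.7] grip 50.7 q [ 0.13  0.15  2.1  -0.    0.9   0.21]
turn needed (tool deg) [-0.    0.02 -0.06]
shift tool m [ 0.0012 -0.0001 -0.0005]
```

Near contact at the expected height (56 mm); press a little more to confirm bottoming.

drive_tool:
  rows:
    - [0,0,0,-0.0005,0,0.002,0.1]
    - [0,0,0,0,0,0.002,0.1]
    - [0,0,0,0,0,0,0.1]
    - [0,0,0,0,0,0,0.1]
    - [0,0,0,0,0,0,0.1]

```text
time: 13.95
tool_pos: [0.5089, 0.0891, 0.0552]
tcp_rot: [-2.308, -2.131, 0.0]
wrist_force: [-14.9, -5.9, 28.7]
width: 0.185
grip_force: 55.8
```

```bash
python3 -c "
from h import *
tool([0.0,40,56])"
```

```text
t 13.95 clamp-frame tcp mm [ 0.2 38.7 55.2] w 0.185 F [-14.3  -7.   28.7] grip 55.8 q [0.12 0.15 2.1  0.   0.9  0.2 ]
turn needed (tool deg) [-0.03 -0.02 -0.07]
shift tool m [ 0.0013 -0.0002 -0.0007]
```

drive_tool:
  rows:
    - [0,0,0,0,0,-0.003,0.1]
    - [0,0,0,0,0,0,0.1]
    - [0,0,0,0,0,0,0.4]
    - [0,0,0,0,0,0,0.4]
    - [0,0,0,0,0,0,0.4]
    - [0,0,0,0,0,0,0.4]

```text
time: 14.45
tool_pos: [0.5093, 0.0893, 0.0544]
tcp_rot: [2.308, 2.131, 0.002]
wrist_force: [0.5, -0.8, -0.8]
width: 0.406
grip_force: 0.0
```

drive_tool:
  rows:
    - [0,0,0,0,0,-0.005,0.4]
    - [0,0,0,0,0,-0.02,0.4]
    - [0,0,0,0,0,-0.03,0.4]
    - [0,0,0,0,0,-0.03,1]
    - [0,0,0,0,0,0,1]
    - [0,0,0,0,0,0,1]
    - [0,0,0,0,0,0,1]
    - [0,0,0,0,0,0,1]

```text
time: 15.12
tool_pos: [0.5075, 0.0887, 0.138]
tcp_rot: [-2.307, -2.13, 0.003]
wrist_force: [0.8, 0.5, -0.5]
width: 1.002
grip_force: 0.0
```

```bash
python3 - <<'E'
from h import *
tool([0.5,5,100])
p=read_camera("scene");c=p["color"][:,:,::-1][170:270,270:380]; a=cv2.resize(c,(480,436),interpolation=cv2.INTER_CUBIC)
cv2.imwrite("pics/s6.png",a)
C=R.from_rotvec([0,0,CY]).as_matrix()
q=(proj(p,CO+np.array([[0,.04,.07],[0,.04,.054],[0,-.04,.05]])@C.T)+[.74,-1.5]-[270,170])*4.36; print(q)
E
```

```text
t 15.12 clamp-frame tcp mm [ -1.1  38.2 138. ] w 1.002 F [ 0.8  0.5 -0.5] grip 0.0 q [0.12 0.04 2.04 0.   1.06 0.2 ]
turn needed (tool deg) [-0.13  0.02 -0.07]
shift tool m [-0.0332  0.0017  0.038 ]
[[205.41782015 165.71251634]
 [206.33176197 186.44809636]
 [296.02959383 304.05034879]]
```

View pics/s6.png

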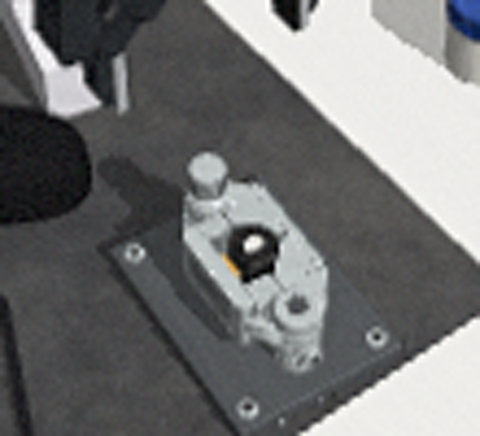

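drive_tool:
  rows:
    - [0,0,0,-0.015,0,0,1]
    - [0,0,0,-0.018,0,0,1]
    - [0,0,0,0,0,0.02,1]
    - [0,0,0,0,0,0.02,1]
    - [0,0,0,0,0,0.01,1]
    - [0,0,0,0,0,0,1]
    - [0,0,0,0,0,0,1]
    - [0,0,0,0,0,0,1]

```text
time: 15.83
tool_pos: [0.5064, 0.0561, 0.0896]
tcp_rot: [2.308, 2.131, 0.0]
wrist_force: [0.5, -1.1, -0.1]
width: 0.995
grip_force: 0.0
```

```bash
python3 -c "
from h import *
tool([0.5,4,22])"
```

```text
t 15.83 clamp-frame tcp mm [ 0.3  5.6 89.6] w 0.995 F [ 0.6 -1.  -0.1] grip 0.0 q [ 0.06  0.09  2.09 -0.    0.96  0.14]
turn needed (tool deg) [ 0.01 -0.   -0.05]
shift tool m [-0.0016  0.0002  0.0676]
```

drive_tool:
  rows:
    - [0,0,0,-0.002,0,0.02,1]
    - [0,0,0,0,0,0.02,1]
    - [0,0,0,0,0,0.018,1]
    - [0,0,0,0,0,0.009,1]
    - [0,0,0,0,0,0,1]
    - [0,0,0,0,0,0,1]
    - [0,0,0,0,0,0,1]

```text
time: 16.42
tool_pos: [0.5073, 0.0541, 0.0237]
tcp_rot: [2.307, 2.13, 0.003]
wrist_force: [0.3, -0.4, -0.3]
width: 0.999
grip_force: 0.0
```

drive_tool:
  rows:
    - [0,0,0,0,0,0,0.4]
    - [0,0,0,0,0,0,0.4]
    - [0,0,0,0,0,0,0.4]
    - [0,0,0,0,0,0,0.4]
    - [0,0,0,0,0,0,0.4]
    - [0,0,0,0,0,0,0.4]
  force: 60

```text
time: 16.92
tool_pos: [0.5062, 0.054, 0.0234]
tcp_rot: [-2.309, -2.13, -0.001]
wrist_force: [-2.5, 0.0, 5.5]
width: 0.559
grip_force: 66.7
```

```bash
python3 -c "
from h import *
tool([0.5,4,22])"
```

```text
t 16.92 clamp-frame tcp mm [ 0.3  3.6 23.4] w 0.559 F [-2.5 -0.2  5.5] grip 66.7 q [0.06 0.18 2.13 0.   0.83 0.14]
turn needed (tool deg) [ 0.02 -0.02 -0.11]
shift tool m [0.0004 0.0002 0.0014]
```

drive_tool:
  rows:
    - [0,0,0,0,0,0,0.4]
    - [0,0,0,0,0,0,0.4]
    - [0,0,0,0,0,0,0.4]
    - [0,0,0,0,0,0,0.4]
    - [0,0,0,0,0,0,0.4]
    - [0,0,0,0,0,0,0.4]
    - [0,0,0,0,0,0,0.4]
    - [0,0,0,0,0,0,0.4]
  force: 90

```text
time: 17.58
tool_pos: [0.5062, 0.0541, 0.0236]
tcp_rot: [-2.309, -2.13, -0.001]
wrist_force: [-1.5, -0.3, 6.9]
width: 0.554
grip_force: 93.8
```

```bash
python3 - <<'E'
from h import *
tool([0.5,4,22])
p=read_camera("scene");c=p["color"][:,:,::-1][150:280,260:390]; cv2.imwrite("pics/s7.png",cv2.resize(c,(560,560),interpolation=cv2.INTER_CUBIC))
E
```

```text
t 17.58 clamp-frame tcp mm [ 0.4  3.6 23.6] w 0.554 F [-1.5 -0.4  6.9] grip 93.8 q [0.06 0.18 2.13 0.   0.83 0.14]
turn needed (tool deg) [ 0.02 -0.02 -0.11]
shift tool m [0.0004 0.0001 0.0016]
```

View pics/s7.png

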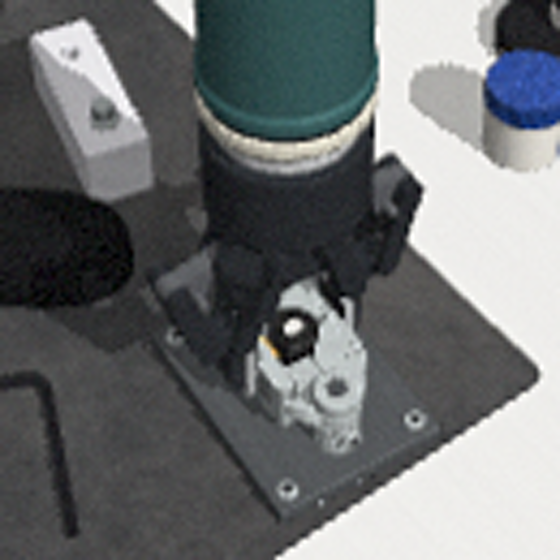

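```bash
python3 -c "
from h import *
print(workorder.finish_job())"
```

```text
the job is handed in; nothing more can be done
None
```

I've handed the job in. The jaw is swung shut on the specimen, the thick pin is pushed home, and the gripper is pinching the jaws together with about 94 N. The thin pin, hex key and jar look undisturbed in the last picture. I didn't check the gauge block again, the arm hides the pin in that picture, and the hand-in call returned no verdict.

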